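Shut the marked rinse-water valve in the art table's valve box

TASK

Slide the plywood cover of the valve box sideways to its far stop so that the two valves are laid bare, then push the marked valve handle, the one that ends in a round disc, fully shut, square across its pipe, and leave the cover open. Only push with the fingers: do not lift or tip the cover, leave the plain handle as it is, and do not disturb the glue bottle, mug and paint jar beside the box.

Things in the scene. Friction and masses are not known exactly. Their poses are not given: they have to be found in the camera images.
- box: Grey steel valve box fixed on the table, 210 mm (its x) by 541 mm (its y). Origin on its underside; z up, turned up to 22 degrees from the world axes. Open well at y 0 to +245 mm, x -85 to +85 mm, floor at z 6 mm; at -y a flat closed deck, z 85 mm. A guide lip 8 to 12 mm thick, top at z 95 mm, runs round the top; inner faces at x +-97, y +253 and y -262 mm (the stop for the opened cover).
- cover: Loose plywood cover, 190 (x) by 256 (y) by 6 mm, about 0.35 kg, lying between the guide lips, underside at z 85 mm; axes nearly as the box's. Origin: centre of its underside. It starts over the well (box y +95 to +123 mm) and slides along the box's y against a few newtons of friction; at its far stop on the deck its origin is at box y -134 mm and the well is fully open.
- cover_batten (a point): Centre of the wooden batten fixed on the middle of the cover, to push against: 120 mm along the box's x, 18 mm wide along y, standing 16 mm above the plywood (top at z 107 mm), centre at z 99 mm.
- marked_handle (a joint): Angle of the marked handle (rad). 0 = open, pointing along its pipe to the box's -x; it grows anticlockwise seen from above, to 1.571 = shut against a stop, pointing to the box's -y, across the pipe. Starts at 0 to 0.35. Stiff (about 0.1 N m of friction), stays where it is left.
- marked_tip (a point): Centre of the round steel disc (26 mm across, z 53 to 67 mm) at the end of the marked handle, 50 mm from the pivot, 60 mm above the table. The handle's bar is 12 mm wide, z 56 to 64 mm. Below it, along the box's x, run the pipe (top at z 33 mm) and the valve body (28 mm thick, top at z 38 mm, within 22 mm of the pivot).
- marked_pivot (a point): Pivot of the marked handle, on its upright axis, z 60 mm: at box x +30 mm and y either +75 or +170 mm (the two valves swap places).
- plain_handle (a joint): Angle of the plain handle (rad), measured in the same way. Starts at 0 to 0.15; leave it there.
- plain_tip (a point): Point on the plain handle 50 mm from its pivot, z 60 mm: the same steel bar, 12 mm wide, with a square end 5 mm farther out and no disc.
- glue: White glue bottle, 48 mm across, 120 mm tall, loose; origin at the centre of its underside. Stands on the table beyond the box's +x side.
- mug: White mug, 76 mm across, 85 mm tall, loose; origin at the centre of its underside. Stands beyond the box's +x side.
- paint_jar: Glass jar with white lid, 66 mm across, 80 mm tall, loose; origin at the centre of its underside. Stands beyond the box's +x side.
Not all that is in view belongs to the job. Leave any orange, pink or yellow look-alike of the glue alone.

How it is judged (in metres and radians):
On the way, in this order (a step that is already met when the one before it is completed fails the run):
1. the cover is slid to its far stop (y of cover in the frame of box below -0.119 m), for 0.2 s.
2. the marked handle is pushed shut (value of joint marked_handle above 1.44 rad), for 0.2 s.
At the end, for the whole second after the job is handed in: The cover lies at rest, flat in its guides, within 15 mm of its far stop; the marked handle is within 7.5 degrees (0.13 rad) of its shut stop; the plain handle's tip has moved less than 12 mm; glue bottle, mug and paint jar stand upright within 30 mm of where they were (y of cover in the frame of box below -0.119 m and value of joint marked_handle above 1.44 rad and linear speed of cover below 0.01 m/s and height (world z) of cover below 0.09 m and angle between cover's own z axis and vertical below 0.04 rad and distance of plain_tip from where it was at the start of the episode below 0.012 m and distance of each of glue, mug, paint_jar from where it was at the start of the episode below 0.03 m and angle between each of glue, mug, paint_jar's own z axis and vertical below 0.2 rad); the robot touches nothing.
It fails at once if the cover is lifted or tipped instead of slid (height (world z) of cover above 0.098 m or angle between cover's own z axis and vertical above 0.12 rad).
It fails at once if the plain handle is moved (distance of plain_tip from where it was at the start of the episode above 0.012 m).
It fails at once if the glue bottle is pushed away, lifted or tipped (distance of glue from where it was at the start of the episode above 0.03 m or angle between glue's own z axis and vertical above 0.35 rad).
It fails at once if the mug is pushed away, lifted or tipped (distance of mug from where it was at the start of the episode above 0.03 m or angle between mug's own z axis and vertical above 0.35 rad).
It fails at once if the paint jar is pushed away, lifted or tipped (distance of paint_jar from where it was at the start of the episode above 0.03 m or angle between paint_jar's own z axis and vertical above 0.35 rad).
It also fails if it takes over 58 s, if anything falls off the work surface, if the arm or the gripper's body presses on something with over 40 N, if the wrist force passes 120 N, or if a joint passes its speed limit or range.

ROBOT

A 7-joint arm with a two-finger parallel gripper is mounted at the origin on the work surface. World frame = base frame: x ahead of the robot, y to its left, z up, the work surface at z = 0. Lengths are in m, angles in degrees, forces in N, time in s.
With the tool pointing down it reaches from about 0.425 to 0.875 m from the base axis. Payload 4.7 kg.
Tool frame: the origin (TCP) lies on the centre line of the jaws, within the pads' length; the fingertips stand 11 mm ahead of it and the grasp point (between the pads) lies 8 mm behind it; z points along the fingers, y is the direction in which the jaws open and shut (so a half turn about z gives the same grasp; the last joint's range is limited). The gripper opens to 87 mm and grips with 3 to 60 N. Pads are 19 mm wide; open, the fingers measure 117 mm over their backs; the gripper's body (75 mm by 190 mm) begins 51 mm behind the grasp point.
Start: joints at [74.261, 18.392, -4.016, 83.108, 1.295, 78.541, -3.26], TCP at [0.185, -0.623, 0.234] pointing down, gripper open.
Joint ranges: [-163.93, 163.93], [-17.29, 119.83], [-79.2, 71.16], [3.27, 140.29], [-89.18, 269.18], [5.43, 117.66], [-154.24, 154.24]. Speed limits (degrees/s): [147.25, 147.25, 180, 180, 180, 180, 180].

INTERFACE

Orientations are given as [roll, pitch, yaw] about the fixed x, y, z axes, in that order (R = Rz(yaw) Ry(pitch) Rx(roll)).
In Python, from cell import env gives the robot as it stands.
- The arm moves only by the tool servo_tool, never from a script. Its argument "moves" is text: rows parted by semicolons, each of 7 numbers parted by spaces: the shift along the tool's x, y, z as a fraction of full scale, then the turn, a rotation vector about the tool's x, y, z as a fraction of full scale, then the gripper's target within -1 to 1 (shut at 1, half-way at 0, fully open at -1). A call has 1 to 20 rows; each row shifts and turns the pose as measured when the row begins, along the tool's axes as they then stand; what a row does not reach is not made up. Full scale, the value 1, is 1000 mm for a shift and 0.5 rad for a turn. A row lasts 1/12 s, in which the tool goes at most 41.7 mm and 7.16 degrees, less where a joint would pass 70% of its speed; a pose out of reach is approached as far as the arm can. A call with a number of a shift or a turn outside -1 to 1 is refused whole. A call with a gripper value outside its range is refused whole. The fingers move at their own pace and stop on an object; "squeeze" is the grip in N (left out, the last holds). Time passes only in rows, so rows that do not move let the fingers close. It gives the time, the measured TCP pose, the force and the opening at its end, in the units of the state.
- env.get_obs(): the state, without advancing time (a new reading comes with each control period).
- env.read_camera(name): name is "scene" or "top"; returns a dict with "img" (384x512x3 uint8, red, green, blue), "range_z" (384x512 float32, m along the optical axis (not along the pixel's ray), 0 where there is no reading), "mtx" (3x3 intrinsics, pixels), "T" (4x4, takes a point from camera to world coordinates). Camera axes: x right, y up, looking along -z (the intrinsics and any distortion apply to the point x, -y, -z); pixel columns grow to the right and rows downward; lengths in m; the calibration is good to about 2 mm. A picture is of the moment at which its call begins.
- env.sign_off(): hands the job in, once; it reports no verdict.
The state is a dict: "time_s": time; "qpos": joint angles; "joint_velocities": joint speeds; "effort": joint torques, N m; "tool_pos": TCP position; "tool_rot": TCP orientation; "force": force on the tool from outside, world axes, zero at the start; "wrist_torque": the same for the moment, N m; "grip_width": finger opening in m.
Only numpy, scipy, OpenCV 4.12 (cv2) and the standard library are available. Lean on these libraries where they do the work, as an engineer would, in place of code of your own. Each camera call takes 0.05 s, during which the arm holds its last target.

## Working session

There is one attempt and no reset: what is moved stays moved. The work goes in short steps, Python scripts to look and compute and a tool call to move; the robot and the scene stay as the last step left them, time stands still between calls to the robot, and variables do not carry over. Pictures are saved under pics/ and viewed, and the job is handed in when it is done.

Besides the shell and the picture viewer there is one more tool, called after "Request:" as name(argument=value, ...) on one line, values as JSON. servo_tool: Moves the arm, as the interface text tells. Its arguments: {"type":"object","properties":{"moves":{"type":"string"},"squeeze":{"type":"number"}},"required":["moves"]}

```bash
mkdir -p pics; ls; python3 - <<'E'
from cell import env
import cv2,numpy as np
o=env.get_obs();print(o)
for n in("scene","top"):
    c=env.read_camera(n);cv2.imwrite(f"pics/{n}0.png",c["img"][:,:,::-1]);np.savez(f"{n}0.npz",**c)
    print(n,c["mtx"].round(1).tolist(),c["T"].round(3).tolist(),{k:v for k,v in c.items() if k not in("img","range_z","mtx","T")})
E
```

```text
pics
{'time_s': 0.0, 'qpos': array([74.26062895, 18.43714365, -4.01394898, 83.17642996,  1.29682275,
       78.54091644, -3.25716549]), 'joint_velocities': array([ 0.06204623,  0.13616094, -0.0036326 ,  0.0142207 ,  0.02319321,
       -0.01989723, -0.08018014]), 'effort': array([-6.21892536e-05, -4.91287315e+01, -4.04046820e-01, -3.12527740e+01,
       -6.38960791e-02,  4.39319573e-02,  1.97041736e-04]), 'tool_pos': array([ 0.18489305, -0.62258035,  0.23246963]), 'tool_rot': array([-1.79890850e+02,  8.15554567e-03,  1.65508588e+01]), 'force': array([-0.39196621,  0.34685007, -0.12709091]), 'wrist_torque': array([0.00436095, 0.02222099, 0.03265282]), 'grip_width': 0.08693672153825574}
scene [[436.0, 0.0, 257.7], [0.0, 436.0, 184.9], [0.0, 0.0, 1.0]] [[-0.641, -0.635, 0.431, 1.078], [0.768, -0.535, 0.354, 0.366], [0.006, 0.557, 0.83, 0.952], [0.0, 0.0, 0.0, 1.0]] {}
top [[430.8, 0.0, 255.8], [0.0, 430.8, 186.0], [0.0, 0.0, 1.0]] [[0.03, 0.998, -0.056, 0.568], [-1.0, 0.03, 0.004, 0.015], [0.006, 0.056, 0.998, 1.079], [0.0, 0.0, 0.0, 1.0]] {}
```

View pics/scene0.png

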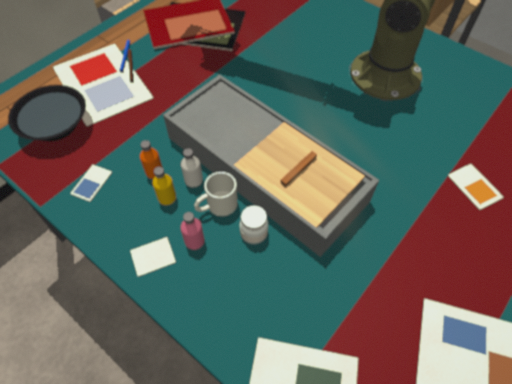

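View pics/top0.png

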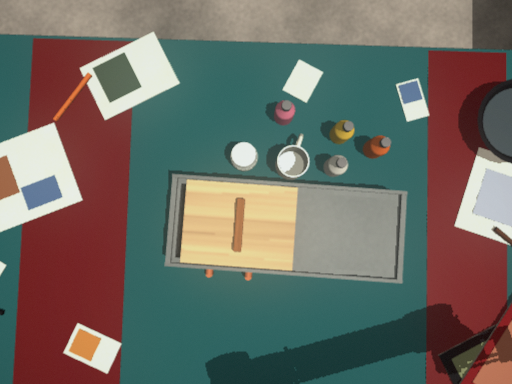

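The top view shows the box centred near (288,229), the cover at left (182–297,181–269) and the batten at (239,225). The real glue bottle is the white one at (336,165); the orange (378,147), yellow (343,130) and pink (285,110) bottles are look-alikes. Mug (293,161), jar (243,156). Next I'll measure the box pose.

```bash
cat > h.py <<'E'
import numpy as np,cv2
def cloud(c):
    z=c["range_z"];K=c["mtx"];v,u=np.mgrid[:z.shape[0],:z.shape[1]]
    p=np.stack([(u-K[0,2])/K[0,0]*z,-(v-K[1,2])/K[1,1]*z,-z,np.ones_like(z)],-1)
    return (p@c["T"].T)[...,:3]
def onplane(c,uv,h):
    K=c["mtx"];uv=np.atleast_2d(uv).astype(float)
    d=np.stack([(uv[:,0]-K[0,2])/K[0,0],-(uv[:,1]-K[1,2])/K[1,1],-np.ones(len(uv))],1)@c["T"][:3,:3].T
    o=c["T"][:3,3];return o+d*((h-o[2])/d[:,2])[:,None]
def project(c,P):
    q=(np.atleast_2d(P)-c["T"][:3,3])@c["T"][:3,:3];K=c["mtx"]
    return np.stack([K[0,0]*q[:,0]/-q[:,2]+K[0,2],-K[1,1]*q[:,1]/-q[:,2]+K[1,2]],1)
E
python3 - <<'E'
from h import *
c=dict(np.load("top0.npz"));P=cloud(c)
x,y,z=P[...,0],P[...,1],P[...,2]
print("valid",(c["range_z"]>0).mean(),"table z",np.median(z[c["range_z"]>0]))
v,u=np.mgrid[:384,:512]
roi=(u>155)&(u<415)&(v>165)&(v<292)
m=roi&(z>0.075)&(z<0.115)
n,l,s,ce=cv2.connectedComponentsWithStats(m.astype(np.uint8));
k=1+np.argmax(s[1:,4]);mm=l==k;print(s[k])
pts=P[mm][:,:2].astype(np.float32)
r=cv2.minAreaRect(pts*1000);print("box rect",r)
cnt=max(cv2.findContours(mm.astype(np.uint8),0,1)[0],key=cv2.contourArea)
rp=cv2.minAreaRect(cnt);bp=cv2.boxPoints(rp);print("px",bp.tolist());w=onplane(c,bp,.095);print(w[:,:2].round(4).tolist(),w.mean(0))
for a,b in((0,1),(1,2)):
    d=w[b]-w[a];print(np.hypot(*d[:2]),np.degrees(np.arctan2(d[1],d[0])))
hsv=cv2.cvtColor(c["img"],cv2.COLOR_RGB2HSV)
print("hsv batten",hsv[225,239],"wood",hsv[225,210],"deck",hsv[230,350])
wood=roi&(hsv[...,1]>80)&(hsv[...,0]<25)&(v<270)
cn=max(cv2.findContours(wood.astype(np.uint8),0,1)[0],key=cv2.contourArea)
r2=cv2.minAreaRect(cn);b2=cv2.boxPoints(r2);w2=onplane(c,b2,.091);print("cover",w2[:,:2].round(4).tolist(),w2.mean(0))
for a,b in((0,1),(1,2)):
    d=w2[b]-w2[a];print(np.hypot(*d[:2]),np.degrees(np.arctan2(d[1],d[0])))
bat=wood&(hsv[...,2]<160)&(hsv[...,0]<14)
cn=max(cv2.findContours(bat.astype(np.uint8),0,1)[0],key=cv2.contourArea)
r3=cv2.minAreaRect(cn);b3=cv2.boxPoints(r3);w3=onplane(c,b3,.107);print("batten",b3.tolist(),w3[:,:2].round(4).tolist(),w3.mean(0))
E
```

```text
valid 0.9960174560546875 table z 0.00028504236806825567
[  164   173   243   110 21467]
box rect ((530.9103393554688, -60.721282958984375), (540.4253540039062, 210.44444274902344), 87.49220275878906)
px [[163.77090454101562, 265.1155090332031], [170.55728149414062, 172.8203887939453], [407.8625183105469, 190.269287109375], [401.0761413574219, 282.56439208984375]]
[[0.4379, 0.2135], [0.6476, 0.2067], [0.6241, -0.3379], [0.4144, -0.3246]] [ 0.53098251 -0.06059238  0.095     ]
0.20986150515689017 -1.846316674641534
0.5450957484030877 -92.47753237390269
hsv batten [ 13 140 179] wood [ 18 100 230] deck [ 33  15 153]
cover [[0.4444, 0.1795], [0.6344, 0.1737], [0.6241, -0.0845], [0.4341, -0.0759]] [0.53424745 0.04820924 0.091     ]
0.19008777311669361 -1.742956708532352
0.25841252630125516 -92.26403549554159
batten [[206.0, 269.0], [206.0, 269.0], [206.0, 269.0], [206.0, 269.0]] [[0.4336, 0.1165], [0.4336, 0.1165], [0.4336, 0.1165], [0.4336, 0.1165]] [0.43361254 0.11647357 0.107     ]
```

```bash
python3 - <<'E'
from h import *
c=dict(np.load("top0.npz"));hsv=cv2.cvtColor(c["img"],cv2.COLOR_RGB2HSV)
v,u=np.mgrid[:384,:512]
m=((u>222)&(u<256)&(v>190)&(v<260)&(hsv[...,1]>115)&(hsv[...,2]<200)).astype(np.uint8)
cn=max(cv2.findContours(m,0,1)[0],key=cv2.contourArea)
b=cv2.boxPoints(cv2.minAreaRect(cn));w=onplane(c,b,.107);print(b.round(1).tolist(),w.round(4).tolist(),w.mean(0))
a=np.radians(-2.45);R=np.array([[np.cos(a),-np.sin(a)],[np.sin(a),np.cos(a)]])
o=np.array([.531,-.0607])
print("batten in box",(w[:,:2]-o)@R)
for p in((0,.165),(0,-.134),(.03,.075),(.03,.17)):print(p,o+R@p)
P=cloud(c)
for n,(uu,vv) in dict(glue=(336,165),mug=(293,161),jar=(243,156),k1=(209,272),k2=(248,276)).items():print(n,P[vv,uu].round(3))
E
```

```text
[[232.5, 250.60000610351562], [236.60000610351562, 197.6999969482422], [244.6999969482422, 198.3000030517578], [240.60000610351562, 251.1999969482422]] [[0.4762, 0.0587, 0.107], [0.595, 0.0534, 0.107], [0.5942, 0.0351, 0.107], [0.4754, 0.0405, 0.107]] [0.53518564 0.04689191 0.107     ]
batten in box [[-0.05983425  0.11690786]
 [ 0.05907349  0.11671572]
 [ 0.05900107  0.09837437]
 [-0.05991021  0.098692  ]]
(0, 0.165) [0.53805334 0.10414917]
(0, -0.134) [ 0.52527183 -0.19457751]
(0.03, 0.075) [0.56417864 0.01294902]
(0.03, 0.17) [0.56823966 0.10786218]
glue [ 0.677 -0.172  0.094]
mug [ 0.694 -0.081  0.007]
jar [0.694 0.043 0.077]
k1 [0.416 0.117 0.033]
k2 [0.409 0.023 0.031]
```

Request:
servo_tool(moves="0.02 0 0 0 0 0.22 1; 0.02 0 0 0 0 0.22 1; 0.02 0 0 0 0 0.22 1; 0.04 0 0 0 0 0 1; 0.04 0 0 0 0 0 1; 0.04 0 0 0 0 0 1; 0.04 0 0 0 0 0 1; 0.02 -0.03 0 0 0 0 1; 0.02 -0.03 0 0 0 0 1; 0.02 -0.03 0 0 0 0 1")

```text
time_s: 0.93
tool_pos: [0.4653, -0.543, 0.2172]
tool_rot: [-179.5, 1.1, -4.9]
force: [0.0, 0.7, 0.5]
grip_width: 0.028
```

Request:
servo_tool(moves="0 -0.04 0 0 0 -0.08 1; 0 -0.04 0 0 0 0 1; 0 -0.04 0 0 0 0 1; 0 -0.04 0 0 0 0 1; 0 -0.04 0 0 0 0 1; 0 -0.04 0 0 0 0 1; 0 -0.04 0 0 0 0 1; 0 -0.04 0 0 0 0 1; 0 -0.04 0 0 0 0 1; 0 -0.04 0 0 0 0 1; 0 -0.04 0 0 0 0 1; 0 -0.04 0 0 0 0 1; 0 0 0 0 0 0 1")

```text
time_s: 2.02
tool_pos: [0.4856, -0.0337, 0.2142]
tool_rot: [-178.8, 1.5, -1.5]
force: [0.4, 0.9, 0.8]
grip_width: 0.0001
```

Request:
servo_tool(moves="0.014 -0.035 0 -0.04 0.05 0.03 1; 0.014 -0.035 0 0 0 0 1; 0.014 -0.035 0 0 0 0 1; 0.01 -0.033 0 0 0 0 1; 0 0 0 0 0 0 1; 0 0 0 0 0 0 1")

```text
time_s: 2.52
tool_pos: [0.5409, 0.1043, 0.2126]
tool_rot: [179.9, 0.2, -2.2]
force: [0.9, -1.3, -0.3]
grip_width: 0.0004
```

Request:
servo_tool(moves="0 0 0.03 0 0 0 1; 0 0 0.03 0 0 0 1; 0 0 0.02 0 0 0 1; 0 0 0.015 0 0 0 1; 0 0 0.005 0 0 0 1; 0 0 0 0 0 0 1; 0 0 0 0 0 0 1")

```text
time_s: 3.1
tool_pos: [0.5403, 0.0981, 0.1085]
tool_rot: [179.8, 0.2, -2.4]
force: [-0.7, -0.3, 0.2]
grip_width: 0.0005
```

Request:
servo_tool(moves="0 0.01 0.001 0 0 0 1; 0 0.01 0 0 0 0 1; 0 0.01 0 0 0 0 1; 0 0.01 0 0 0 0 1; 0 0.01 0 0 0 0 1; 0 0.01 0 0 0 0 1; 0 0.01 0 0 0 0 1; 0 0.01 0 0 0 0 1; 0 0.01 0 0 0 0 1")

```text
time_s: 3.85
tool_pos: [0.5389, -0.0002, 0.113]
tool_rot: [179.9, -0.3, -2.5]
force: [-0.3, 1.3, -0.5]
grip_width: 0.0004
```

```bash
cat > look.py <<'E'
import sys
from cell import env
from h import *
for n in sys.argv[2:]:
    c=env.read_camera(n);cv2.imwrite(f"pics/{n}{sys.argv[1]}.png",c["img"][:,:,::-1]);np.savez(f"{n}{sys.argv[1]}.npz",**c)
E
python3 look.py 1 scene
```

```text
(no output)
```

View pics/scene1.png

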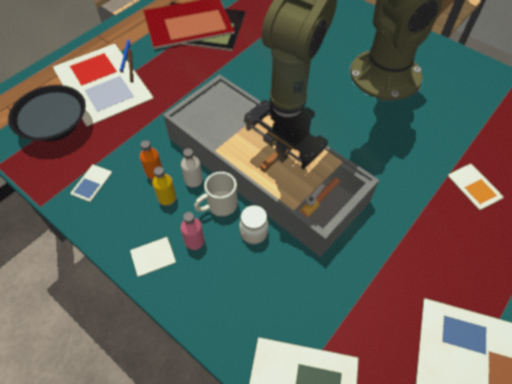

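The cover is sliding (batten now near (268,160), well opening at (320,195)). The tool has crept up about 5 mm, so I'll lower it while pushing on.

Request:
servo_tool(moves="0 0.008 0.003 0 0 0 1; 0 0.008 0.002 0 0 0 1; 0 0.008 0.001 0 0 0 1; 0 0.008 0.001 0 0 0 1; 0 0.008 0.001 0 0 0 1; 0 0.008 0.001 0 0 0 1; 0 0.008 0.001 0 0 0 1")

```text
time_s: 4.48
tool_pos: [0.5374, -0.0607, 0.1033]
tool_rot: [180.0, -0.4, -2.4]
force: [0.6, 1.9, 1.6]
grip_width: 0.0005
```

Request:
servo_tool(moves="0 0.008 -0.002 0 0 0 1; 0 0.009 0 0 0 0 1; 0 0.009 0 0 0 0 1; 0 0.009 0 0 0 0 1; 0 0.009 0 0 0 0 1; 0 0.009 0 0 0 0 1; 0 0.009 0 0 0 0 1; 0 0.006 0 0 0 0 1")

```text
time_s: 5.15
tool_pos: [0.5327, -0.138, 0.1046]
tool_rot: [179.9, -0.3, -2.5]
force: [0.1, 1.6, 0.8]
grip_width: 0.0006
```

Request:
servo_tool(moves="0 0.006 0 0 0 0 1; 0 0.006 0 0 0 0 1; 0 0.005 0 0 0 0 1; 0 0.005 0 0 0 0 1; 0 0.004 0 0 0 0 1")

```text
time_s: 5.57
tool_pos: [0.5313, -0.167, 0.1046]
tool_rot: [179.9, -0.3, -2.6]
force: [-0.2, 2.0, 0.5]
grip_width: 0.0002
```

Request:
servo_tool(moves="0 0.004 0 0 0 0 1; 0 0.004 0 0 0 0 1; 0 0.003 0 0 0 0 1")

```text
time_s: 5.82
tool_pos: [0.5309, -0.173, 0.1047]
tool_rot: [-179.6, -0.2, -2.4]
force: [-0.4, 7.8, 3.4]
grip_width: 0.0002
```

Request:
servo_tool(moves="0 0.002 0 0 0 0 1; 0 -0.015 0 0 0 0 1; 0 -0.02 -0.01 0 0 0 1; 0 -0.01 -0.03 0 0 0 1; 0 0 -0.04 0 0 0 1; -0.04 0 -0.02 0 0 0 1; -0.04 0 0 0 0 0 1; -0.04 0.04 0 0 0 0 1; 0 0.04 0 0 0 0 1; 0 0.04 0 0 0 0 1; 0 0.04 0 0 0 0 1; 0 0 0 0 0 0 1")

```text
time_s: 6.82
tool_pos: [0.4137, -0.2826, 0.2066]
tool_rot: [179.8, -0.1, -1.8]
force: [-0.8, -0.6, -0.1]
grip_width: 0.0006
```

```bash
python3 look.py 2 scene top; python3 -c "
import cv2
a=cv2.imread('pics/top2.png')[160:300,150:420];cv2.imwrite('pics/top2c.png',cv2.resize(a,None,fx=2.9,fy=2.9,interpolation=cv2.INTER_CUBIC))"
```

```text
(no output)
```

View pics/top2c.png

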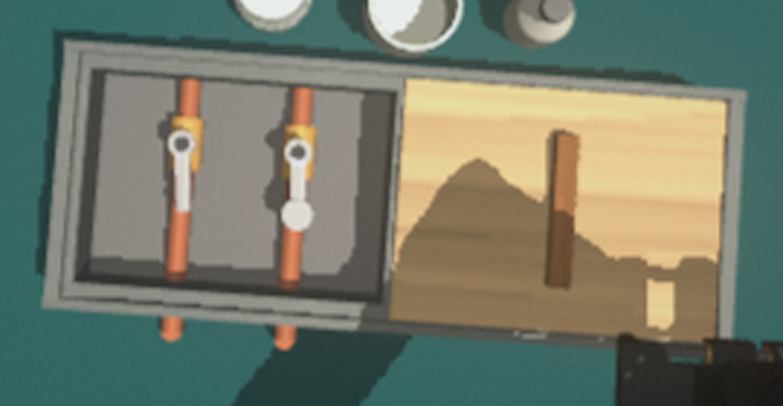

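View pics/scene2.png

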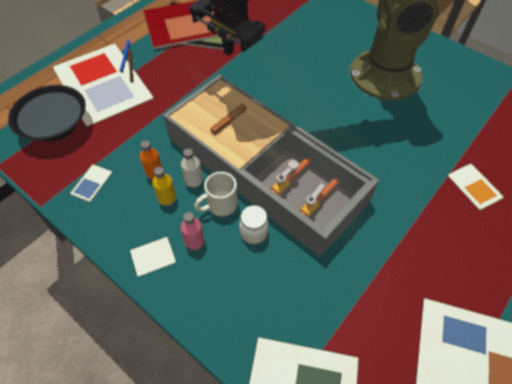

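The cover is at its far stop, and the well is open. Two handles are candidates in the enlarged crop:
- Left: pivot at (181,143), plain bar ending at (181,210).
- Right: pivot at (297,152), ending in a round disc at (297,215).

The right one has the disc, so it's the marked handle (pivot at box y +75).

```bash
python3 - <<'E'
from h import *
c=dict(np.load("top2.npz"));f=2.9
# crop is 270x140 -> scaled
px=lambda u,v:((u+.5)/f-.5+150,(v+.5)/f-.5+160)
disc=onplane(c,px(297,215),.067)[0];piv=onplane(c,px(297,152),.067)[0]
pend=onplane(c,px(181,210),.064)[0];ppiv=onplane(c,px(181,143),.067)[0]
print(disc,piv,np.linalg.norm(disc-piv),pend,ppiv)
hsv=cv2.cvtColor(c["img"],cv2.COLOR_RGB2HSV)
m=((hsv[...,1]<25)&(hsv[...,2]>195)).astype(np.uint8);m[:, :200]=0;m[:,275:]=0;m[:200]=0;m[270:]=0
n,l,s,ce=cv2.connectedComponentsWithStats(m)
for i in range(1,n):
    if s[i,4]>8:print(s[i],ce[i])
P=cloud(c);mm=(P[...,2]>.05)&(P[...,2]<.072)
v,u=np.mgrid[:384,:512];mm&=(u>185)&(u<280)&(v>190)&(v<252)
n,l,s,ce=cv2.connectedComponentsWithStats(mm.astype(np.uint8))
for i in range(1,n):
    if s[i,4]>8:
        q=P[l==i];lo=q[q[:,0]<q[:,0].min()+.02];print(s[i],"ctr low-x end",lo.mean(0).round(4),"high",q[q[:,0]>q[:,0].max()-.02].mean(0).round(4),q.min(0),q.max(0))
a=np.radians(-2.45);R=np.array([[np.cos(a),-np.sin(a)],[np.sin(a),np.cos(a)]])
d=R.T@(disc-piv)[:2];print("theta",np.degrees(np.arctan2(-d[1],-d[0])))
# cover
w=((hsv[...,1]>70)&(hsv[...,0]<28)&(u>280)&(u<410)&(v>180)&(v<285)).astype(np.uint8)
cn=max(cv2.findContours(w,0,1)[0],key=cv2.contourArea);b=cv2.boxPoints(cv2.minAreaRect(cn));W=onplane(c,b,.091)
print("cover box",((W[:,:2]-[.531,-.0577])@R).round(4).tolist())
p0=piv[:2]
for th in(2,20,40,60,80,92):
    t=np.radians(th);dr=np.array([-np.cos(t),-np.sin(t)]);tn=np.array([np.sin(t),-np.cos(t)])
    q=.046*dr-(.013+.0095*abs(tn[0])+.015*abs(tn[1]))*tn
    print(th,(p0+R@q).round(4))
E
```

```text
[0.51269111 0.0159519  0.067     ] [0.56337904 0.01749242 0.067     ] 0.050711336051076965 [0.5137759  0.10982153 0.064     ] [0.56783841 0.11145804 0.067     ]
[209 206   8  26  91] [212.46153846 219.10989011]
[248 209  10  30 155] [252.25806452 226.2516129 ]
[208 205   9  28 176] ctr low-x end [0.5237 0.1093 0.063 ] high [0.568  0.1116 0.0647] [0.51387318 0.10232987 0.05371484] [0.57747681 0.12157092 0.06920949]
[247 207  11  32 221] ctr low-x end [0.5131 0.0166 0.067 ] high [0.5647 0.0175 0.0653] [0.5029161  0.00445947 0.05980535] [0.57527963 0.02802787 0.07172507]
theta 4.190807063381627
cover box [[-0.1105, -0.0042], [0.0941, -0.0048], [0.0945, -0.2647], [-0.1102, -0.2611]]
2 [0.5176 0.0462]
20 [0.5104 0.0326]
40 [0.5083 0.0137]
60 [ 0.5145 -0.0059]
80 [ 0.5291 -0.022 ]
92 [ 0.54   -0.0283]
```

Request:
servo_tool(moves="0.01 -0.04 0 0 0 0.02 1; 0.01 -0.04 0 0 0 0 1; 0.01 -0.04 0 0 0 0 1; 0.01 -0.04 0 0 0 0 1; 0.01 -0.04 0 0 0 0 1; 0.01 -0.04 0 0 0 0 1; 0.01 -0.04 0 0 0 0 1; 0.01 -0.035 0 0 0 0 1; 0.01 -0.025 0 0 0 0 1; 0 0 0 0 0 0 1; 0 0 0 0 0 0 1")

```text
time_s: 7.83
tool_pos: [0.5141, 0.0804, 0.206]
tool_rot: [-180.0, -0.1, -1.1]
force: [-0.3, -1.7, -0.3]
grip_width: 0.0007
```

Request:
servo_tool(moves="0.001 0.015 0.01 0 0 0.04 1; 0 0 0.03 0 0 0 1; 0 0 0.03 0 0 0 1; 0 0 0 0 0 0 1; 0 0 0 0 0 0 1")

```text
time_s: 8.25
tool_pos: [0.5139, 0.0604, 0.134]
tool_rot: [179.7, -0.2, -2.4]
force: [0.3, -0.6, 0.5]
grip_width: 0.0005
```

Request:
servo_tool(moves="0 0 0.025 0 0 0 1; 0 0 0.025 0 0 0 1; 0 0 0.015 0 0 0 1; 0 0 0.005 0 0 0 1; 0 0 0 0 0 0 1; 0 0 0 0 0 0 1")

```text
time_s: 8.75
tool_pos: [0.5184, 0.0525, 0.0693]
tool_rot: [179.5, -0.7, -3.1]
force: [-0.8, -1.0, 1.0]
grip_width: 0.0004
```

Request:
servo_tool(moves="-0.003 0 0.007 0 0 0 1; -0.002 0 0.003 0 0 0 1; 0 0 0 0 0 0 1")

```text
time_s: 9.0
tool_pos: [0.5159, 0.052, 0.0623]
tool_rot: [179.5, -1.1, -3.1]
force: [-0.7, 1.2, -0.1]
grip_width: 0.0006
```

Request:
servo_tool(moves="-0.002 0.006 0.002 0 -0.04 0 1; -0.002 0.006 0 0 0 0 1; -0.001 0.006 0 0 0 0 1; 0 0.006 0 0 0 0 1")

```text
time_s: 9.33
tool_pos: [0.5094, 0.0294, 0.0615]
tool_rot: [179.6, 0.1, -3.0]
force: [-0.9, 1.5, -0.3]
grip_width: 0.0002
```

To (0.5083,0.0137), then (0.5145,-0.006).

Request:
servo_tool(moves="0 0.006 0.001 0 0 0 1; 0 0.006 0 0 0 0 1; 0.001 0.006 0 0 0 0 1; 0.002 0.006 0 0 0 0 1; 0.002 0.005 0 0 0 0 1")

```text
time_s: 9.75
tool_pos: [0.5155, 0.0002, 0.0616]
tool_rot: [179.9, -0.3, -2.9]
force: [1.8, 4.7, -0.4]
grip_width: 0.0003
```

Request:
servo_tool(moves="0.002 0.006 0.001 0 0 0 1; 0.004 0.006 0 0 0 0 1; 0.005 0.005 0 0 0 0 1; 0.006 0.003 0 0 0 0 1; 0 0 0 0 0 0 1")

```text
time_s: 10.17
tool_pos: [0.5299, -0.0269, 0.0594]
tool_rot: [179.7, 0.2, -3.1]
force: [1.1, -0.3, -1.0]
grip_width: 0.0006
```

```bash
python3 look.py 3 scene; python3 -c "
import cv2
a=cv2.imread('pics/scene3.png')[70:270,150:400];cv2.imwrite('pics/scene3c.png',cv2.resize(a,None,fx=3,fy=3,interpolation=cv2.INTER_CUBIC))"
```

```text
(no output)
```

View pics/scene3c.png

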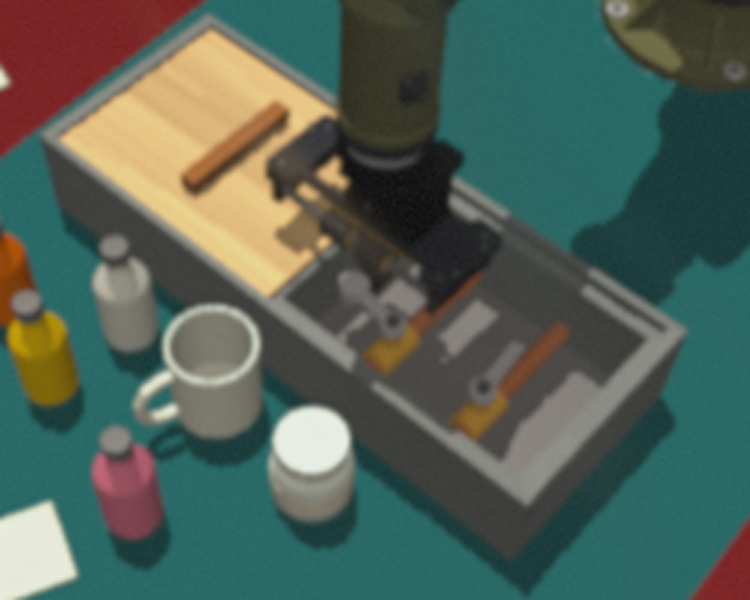

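The disc handle (crop: pivot (393,320), disc (352,285)) is nearly across its pipe. The finger still bears on it, so I'll finish with a push along +x.

Request:
servo_tool(moves="0.004 0 -0.001 0 0 0 1; 0.004 0 0 0 0 0 1; 0.004 0 0 0 0 0 1; 0.004 0 0 0 0 0 1")

```text
time_s: 10.55
tool_pos: [0.5385, -0.0298, 0.0586]
tool_rot: [179.4, 1.2, -3.2]
force: [-15.1, 1.2, 11.3]
grip_width: 0.0004
```

Request:
servo_tool(moves="0.002 0 -0.001 0 -0.02 0 1; 0.001 0 0 0 0 0 1; 0 0 0 0 0 0 1; -0.01 -0.002 0 0 0 0 1; -0.015 -0.005 -0.003 0 0 0 1; -0.005 0 -0.02 0 0 0 1; 0 0 -0.04 0 0 0 1; 0 0 -0.04 0 0 0 1; 0 0 -0.04 0 0 0 1; -0.04 0.03 0 0 0 0 1; -0.04 0.04 0 0 0 0 1; 0 0.04 0 0 0 0 1; 0 0.04 0 0 0 0 1; 0 0.04 0 0 0 0 1; 0 0.04 0 0 0 0 1; 0 0.04 0 0 0 0 1; 0 0 0 0 0 0 1")

```text
time_s: 11.97
tool_pos: [0.4346, -0.2805, 0.2218]
tool_rot: [178.5, 0.3, -2.1]
force: [0.2, -0.5, -0.0]
grip_width: 0.0005
```

```bash
python3 look.py 4 scene top; python3 -c "
import cv2
a=cv2.imread('pics/top4.png')[80:300,150:420];cv2.imwrite('pics/top4c.png',cv2.resize(a,None,fx=2.7,fy=2.7,interpolation=cv2.INTER_CUBIC))"
```

```text
(no output)
```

View pics/top4c.png

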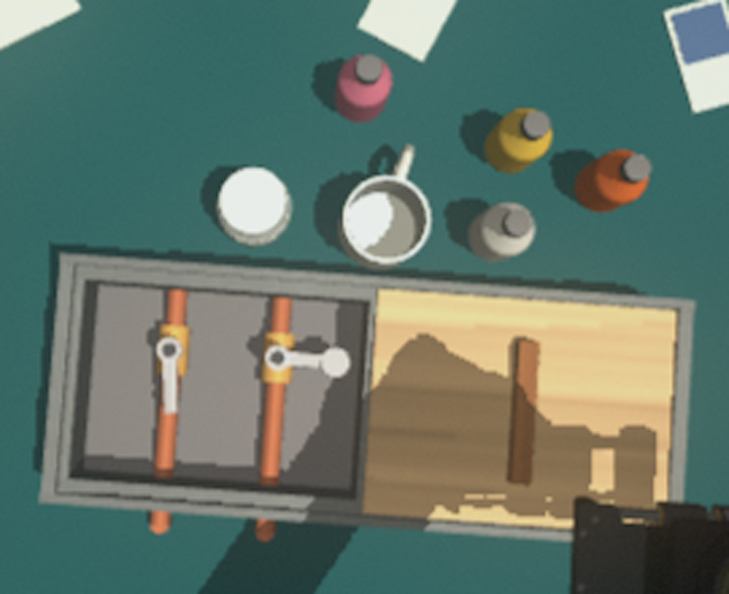

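In the crop the disc handle (pivot (278,357), disc (335,363)) lies across its pipe. The plain handle (169,349)–(169,410) looks unmoved, and the cover is at its stop. I'll put numbers on these before handing in.

```bash
python3 - <<'E'
from h import *
c=dict(np.load("top4.npz"));f=2.7
px=lambda u,v:((u+.5)/f-.5+150,(v+.5)/f-.5+80)
a=np.radians(-2.45);R=np.array([[np.cos(a),-np.sin(a)],[np.sin(a),np.cos(a)]])
d=R.T@(onplane(c,px(335,363),.067)-onplane(c,px(278,357),.067))[0,:2]
print("theta px",np.degrees(np.arctan2(-d[1],-d[0])))
P=cloud(c);v,u=np.mgrid[:384,:512]
m=(P[...,2]>.05)&(P[...,2]<.075)&(u>185)&(u<280)&(v>190)&(v<252)
n,l,s,ce=cv2.connectedComponentsWithStats(m.astype(np.uint8))
for i in range(1,n):
    if s[i,4]>8:
        q=P[l==i][:,:2]@R;vx,vy,_,_=cv2.fitLine(q.astype(np.float32),cv2.DIST_HUBER,0,1e-3,1e-3).ravel();print(s[i],"axis deg",np.degrees(np.arctan2(vy,vx)))
t0=dict(np.load("top0.npz"));t2=dict(np.load("top2.npz"))
D=lambda A,B,r:np.abs(A["img"][r].astype(int)-B["img"][r]).mean()
print("objects diff",D(t0,c,np.s_[90:172,225:395]),"plain diff",D(t2,c,np.s_[200:250,200:225]))
m=(abs(P[...,2]-.091)<.012)&(u>290)&(u<400)&(v>195)&(v<255)
print("cover z",np.median(P[m][:,2]))
E
```

```text
theta px 88.16331736769325
[208 205   9  28 173] axis deg 4.4594507
[248 207  31  12 220] axis deg -89.878136
objects diff 1.1187948350071737 plain diff 0.7586666666666667
cover z 0.09065866898016461
```

```bash
python3 -c "
from cell import env
print(env.get_obs()['force']);print(env.sign_off())"
```

```text
[ 0.0453748   0.93631666 -0.40598966]
the job is handed in; nothing more can be done
None
```

The cover is open at its far stop, the disc-ended handle is pushed shut, and I've handed the job in at about 12 s. `sign_off()` reported no verdict.

I slid the cover by pushing on its batten with the closed fingers. I then pushed the disc from between the two valves, along its arc, until the force rose to about 15 N at the stop. The arm is now clear of everything.

Last checks:
- **Cover:** its edges put its origin at box y ≈ -0.134 m when measured just after the slide. In the last picture it still looks at the stop, lying flat with its top at z ≈ 0.091 m.
- **Marked handle:** about 88° from pixel positions and 90° from depth. The two differ by about 2°, and both are above the 82.5° limit.
- **Plain handle:** no visible change between the pictures taken just before and just after the handle push.
- **Glue, mug and jar:** no visible change from the first picture.

The tool drifted up about 5 mm, then down, during the slide. I corrected the height twice, and it had no visible effect on the cover.

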